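Close and lock the butterfly specimen box

ROBOT

A 7-joint arm with a two-finger parallel gripper is mounted at the origin on the work surface. World frame = base frame: x ahead of the robot, y to its left, z up, the work surface at z = 0. Lengths are in mm, angles in degrees, forces in N, time in s.
With the tool pointing down it reaches from about 400 to 900 mm from the base axis. Payload 5.5 kg.
Tool frame: the origin (TCP) lies midway between the tips of the shut fingers; the grasp point (between the pads) lies 19 mm behind it; z points along the fingers, y is the line along which they close (so a half turn about z gives the same grasp; the last joint's range is limited). The gripper opens to 92 mm and grips with 3 to 60 N. Pads are 19 mm wide; open, the fingers measure 130 mm over their backs; the gripper's body (75 mm by 190 mm) begins 47 mm behind the grasp point.
Start: joints at [81.83, 28.699, -24.465, 88.831, 12.651, 65.22, -12.049], TCP at [256.622, -597.197, 226.729] pointing down, gripper open.
Joint ranges: [-164.97, 164.97], [-17.58, 116.51], [-87.97, 89.64], [11.32, 138.91], [-80.73, 260.73], [10.89, 115.49], [-147.41, 147.41]. Speed limits (degrees/s): [147.25, 147.25, 180, 180, 180, 180, 180].

INTERFACE

Orientations are given as [roll, pitch, yaw] about the fixed x, y, z axes, in that order (R = Rz(yaw) Ry(pitch) Rx(roll)).
In Python, from station import r, imaging gives the robot as it stands. The module is installed in compiled form; this text tells all that it offers.
- The arm moves only by the shell command python3 -m creep 'ROWS'. ROWS is JSON, a list of rows, each a list of 7 numbers: the opening, from -1 (shut) to 1 (fully open), then the shift along the tool's x, y, z in mm, then the turn, a rotation vector about the tool's x, y, z in degrees. A call has 1 to 12 rows; each row shifts and turns the commanded pose from where the row before left it, along the tool's axes as they then stand; what a row does not reach is not made up. A row lasts 1/8 s, in which the tool goes at most 62.5 mm and 10.7 degrees, less where a joint would pass 70% of its speed; a pose out of reach is approached as far as the arm can. A call with a gripper value outside its range is refused whole. The fingers move at their own pace and stop on an object; the grip force is fixed at half the most. Time passes only in rows, so rows that do not move let the fingers close. It gives the time, the measured TCP pose, the force, the opening and the grip force at its end, in the units of the state.
- r.observe(): the state, without advancing time (a new reading comes with each control period).
- imaging.get_image(name): name is "scene" or "top"; returns (picture, depth): 480x640x3 uint8, red, green, blue; 480x640 float32, mm along the optical axis (not along the pixel's ray), 0 where there is no reading.
- imaging.camera_info(name): a dict with "mtx" (3x3 intrinsics, pixels), "dist" ([k1, k2, p1, p2, k3] as OpenCV has them; the pictures are not rectified), "eye" and "attitude" of the camera in the world. Camera axes: x right, y down, z forward; pixel columns grow to the right and rows downward; lengths in mm; the calibration is good to about 2 mm. A picture is of the moment at which its call begins. camera_info takes no time and is no camera call.
- r.finish_job(): hands the job in; it is judged then, once.
The state is a dict: "clock": time; "joints": joint angles; "qd": joint speeds; "joint_torque": joint torques, N m; "tcp_pos": TCP position; "ee_rot": TCP orientation; "contact_force": force on the tool from outside, world axes, zero at the start; "wrist_torque": the same for the moment, N m; "opening": opening from 0.0 (shut) to 1.0 (fully open); "grasp_force": force on a finger pad.
Only numpy, scipy, OpenCV 4.12 (cv2) and the standard library are available. Lean on these libraries where they do the work, as an engineer would, in place of code of your own. Each camera call takes 0.05 s, during which the arm holds its last target. There are 200 camera calls.

TASK

Slide the loose lid into the mouth of the specimen box, under the two side lips, until it is fully home against the far end. Then take the mallet and drive the locking peg all the way down behind the lid with the mallet's head, not with the gripper, and put the mallet back on the desk clear of the box. Leave the other things on the desk where they are.

Things in the scene. Friction and masses are not known exactly. Their poses are not given: they have to be found in the camera images.
- box: Open-topped wooden specimen box, butterflies on its cork floor, 200 (x) x 133 (y) x 63 mm high, fixed to the desk. Origin: centre of its underside; z up; x runs from the open mouth (-x end, roughly facing the robot) to the closed far end. The lid slides in along +x, riding on two side ledges (top 44 mm above the desk, |y| 45 to 66 mm), between side walls 113 mm apart, under two lips.
- mouth (a point): Middle of the box's open mouth: box x = -100 mm, y = 0, at ledge height (44 mm). From here to x = -62 mm the ledges are bare (no lips above), the near end wall is also 44 mm high, and the side walls flare a few mm outwards towards the mouth, so the lid's leading edge can be laid here from above and then slid in. Axes as the box.
- lips (a point): Middle of the gap between the two lips, where they begin: box x = -62 mm, y = 0, 55 mm above the desk (the lips' underside; their top is at 63 mm). The lips run along both sides from here to the far end and reach in to |y| = 43 mm: 86 mm stays open between them, where the lid's grip bar travels. Axes as the box.
- stop (a point): Middle of the inner face of the box's far end wall, the lid's stop: box x = +90 mm, y = 0, at ledge height (44 mm). With the lid fully home its leading edge is here and its origin at box x = +25 mm, y = 0, 44 mm above the desk. Axes as the box.
- lid: The loose lid: plywood plate 130 (x) x 108 (y) x 7 mm with an upright dark wooden grip bar on the middle of its top, 60 mm along x, 20 mm wide (y), its top 52 mm above the plate's underside. Origin: centre of the plate's underside; z up. The same either way round (half a turn about z makes no difference). About 0.11 to 0.23 kg.
- mallet: Mallet, about 0.34 kg, mostly head: black cylinder 48 mm across, 70 mm high, standing on one flat face. A light wooden square handle (22 x 22 mm) leaves its side level along the mallet's own -x, from 24 to 145 mm from the head's axis, centre line 38 mm above the underside. Origin: centre of the head's underside (the lower striking face); z up.
- head (a point): Centre of the mallet's head, on its axis, 35 mm above the striking face.
- peg (a joint): How far the box's locking peg is driven down, m: 0 to 0.002 at the start, 0.013 fully down. Tight friction fit: about 8 N moves it, it stays where left. 10 mm thick, it goes vertically through the lip on the box's -y side, at box x = -49, y = -50 mm. Driven down, it drops behind the trailing edge of a lid that is home (4 mm to spare); on a lid that is not home it lands or bars its way.
- peg_top (a point): Centre of the flat top of the peg's dark wooden head (18 mm across, 8 mm high): 86 mm above the desk when fully up, 73 mm when fully down.
- mouse: Bystander: black computer mouse, 100 x 58 x 34 mm. Origin: centre of its underside.
- pinbox: Bystander: small closed cardboard box, 85 x 55 x 28 mm. Origin: centre of its underside.
- mug: Bystander: white ceramic mug, 80 mm across, 92 mm high, handle on its +y side. Origin: centre of its underside.
- pot: Bystander: dark steel pencil pot with three pens (pens reach 155 mm), 76 mm across, 90 mm high. Origin: centre of its underside.
- jar: Bystander: closed amber glass jar, 60 mm across, 75 mm high. Origin: centre of its underside.
- case: Bystander: blue fabric-covered hard spectacles case, 160 x 62 x 40 mm. Origin: centre of its underside.
There are look-alikes about, which are no part of the job. Of the things shaped like the mallet, the black one is meant. Several things have the shape of the lid; the one meant has the colours described above.

How it is judged (in metres and radians):
On the way, in this order (a step that is already met when the one before it is completed fails the run):
1. the lid is fully home under the lips (within 4 mm of the end), the peg still up (x of lid in the frame of box between 0.021 and 0.029 m and y of lid in the frame of box between -0.006 and 0.006 m and z of lid in the frame of box between 0.041 and 0.05 m and angle between lid's own z axis and vertical below 0.06 rad and angle between the x axis of lid and the x axis of box, either way round below 0.08 rad and value of joint peg below 0.005 m), for 0.2 s.
2. the mallet has driven the peg down (11 mm or more) behind the lid (x of lid in the frame of box between 0.021 and 0.029 m and y of lid in the frame of box between -0.006 and 0.006 m and z of lid in the frame of box between 0.041 and 0.05 m and angle between lid's own z axis and vertical below 0.06 rad and angle between the x axis of lid and the x axis of box, either way round below 0.08 rad and value of joint peg above 0.011 m and contact force between mallet and peg above 1 N).
At the end, for the whole second after the job is handed in: The lid lies level under the lips, fully home (within 4 mm of the end wall), the peg is driven at least 11 of its 13 mm down, and the mallet rests on the desk (standing or lying, its head's centre below 50 mm), not touching the box; everything is at rest (x of lid in the frame of box between 0.021 and 0.029 m and y of lid in the frame of box between -0.006 and 0.006 m and z of lid in the frame of box between 0.041 and 0.05 m and angle between lid's own z axis and vertical below 0.06 rad and angle between the x axis of lid and the x axis of box, either way round below 0.08 rad and value of joint peg above 0.011 m and height (world z) of head below 0.05 m and contact force between mallet and box below 0.1 N and linear speed of each of mallet, lid below 0.02 m/s).
It fails at once if the gripper or arm presses on the peg (contact force between any of the arm, the fingers and peg above 2 N).
It fails at once if another thing on the desk is moved more than 30 mm (distance of any of mouse, pinbox, mug, pot, jar, case from where it was at the start of the episode above 0.03 m).
It also fails if it takes over 72 s, if anything falls off the work surface, if the arm or the gripper's body presses on something with over 40 N, if the wrist force passes 120 N, or if a joint passes its speed limit or range.

## Working session

There is one attempt and no reset: what is moved stays moved. The work goes in short steps, Python scripts to look and compute and a shell command to move; the robot and the scene stay as the last step left them, time stands still between calls to the robot, and variables do not carry over. Pictures are saved under pics/ and viewed, at most 10 in all, crops included, and the job is handed in when it is done.

```bash
mkdir -p pics; cat > h.py <<'E'
import numpy as np, cv2
from station import r, imaging
def grab(n):
    im,d=imaging.get_image(n); np.savez('last_%s.npz'%n,im=im,d=d); return im,d
def save(im,f): cv2.imwrite('pics/'+f,cv2.cvtColor(im,cv2.COLOR_RGB2BGR))
E
python3 - <<'E'
from h import *
s=r.observe(); print({k:np.round(v,2).tolist() for k,v in s.items()})
for n in('scene','top'):
    im,d=grab(n); save(im,n+'0.png'); c=imaging.camera_info(n); print(n,c)
E
ls
```

```text
{'clock': 0.0, 'joints': [81.83, 28.75, -24.45, 88.89, 12.65, 65.22, -12.05], 'qd': [-0.05, -0.06, -0.08, 0.01, 0.1, 0.01, -0.02], 'joint_torque': [-0.0, -56.66, -5.82, -27.91, -0.07, 0.03, 0.0], 'tcp_pos': [256.27, -596.6, 225.68], 'ee_rot': [-179.89, -0.0, 23.25], 'contact_force': [-0.7, 0.0, 0.46], 'wrist_torque': [0.02, -0.01, -0.04], 'grasp_force': 0.0, 'opening': 0.99}
scene {'mtx': array([[573.81479081,   0.        , 313.73923453],
       [  0.        , 573.81479081, 227.78710328],
       [  0.        ,   0.        ,   1.        ]]), 'dist': array([0.06502116, 0.        , 0.        , 0.        , 0.        ]), 'eye': array([1547.47550487,  186.3370101 , 1114.14878811]), 'attitude': array([-135.76162857,    0.8659344 ,  102.04092304])}
top {'mtx': array([[568.03909745,   0.        , 323.2451665 ],
       [  0.        , 568.03909745, 240.68077804],
       [  0.        ,   0.        ,   1.        ]]), 'dist': array([-0.07576178,  0.        ,  0.        ,  0.        ,  0.        ]), 'eye': array([ 317.56586888,  -31.94784826, 1510.85636961]), 'attitude': array([-169.00214666,   -1.01190377,  -89.8358227 ])}
h.py
last_scene.npz
last_top.npz
pics
```

View pics/top0.png

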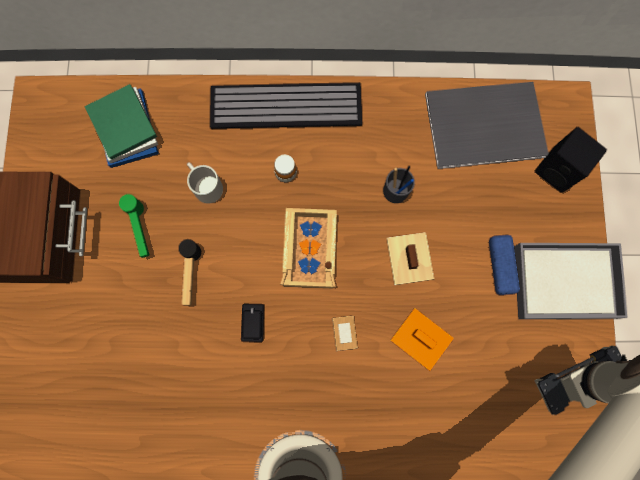

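View pics/scene0.png

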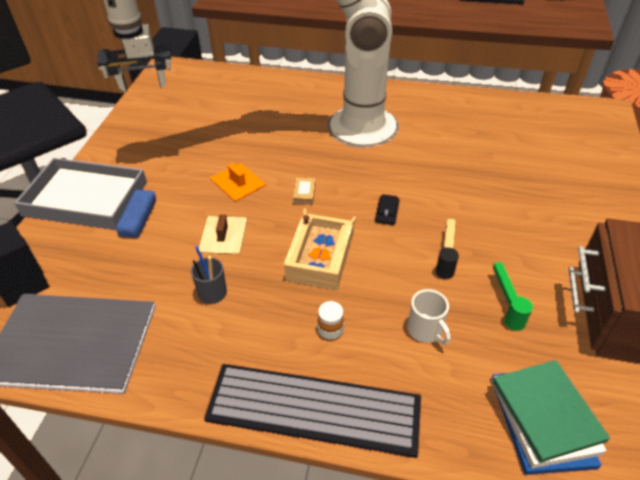

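The top view shows the lid (plate at about (411,258), dark bar), the black mallet (head (190,249), handle to (187,303)), and the box ((310,247), peg at (328,265), mouth downward in the image, toward the robot). The scene view confirms these at (222,232), (447,262) and (320,250), with the peg at (306,219).

```bash
cat >> h.py <<'E'
from scipy.spatial.transform import Rotation as Ro
def cam(n):
    c=imaging.camera_info(n); return c['mtx'],c['dist'],np.array(c['eye']),Ro.from_euler('xyz',c['attitude'],degrees=True).as_matrix()
def rays(n,uv):
    K,D,e,R=cam(n); p=cv2.undistortPoints(np.float64(uv).reshape(-1,1,2),K,D)[:,0]
    return e,np.c_[p,np.ones(len(p))]@R.T
def onplane(n,uv,z):
    e,d=rays(n,uv); return e+d*((z-e[2])/d[:,2])[:,None]
def cloud(n,d):
    v,u=np.mgrid[:480,:640]; e,q=rays(n,np.c_[u.ravel(),v.ravel()]); return (e+q*d.reshape(-1,1)).reshape(480,640,3)
def tri(uv1,uv2):
    e1,a=rays('top',[uv1]);e2,b=rays('scene',[uv2]);a=a[0]/np.linalg.norm(a);b=b[0]/np.linalg.norm(b)
    s=np.linalg.lstsq(np.c_[a,-b],e2-e1,rcond=None)[0]; p,q=e1+a*s[0],e2+b*s[1]; return (p+q)/2,np.linalg.norm(p-q)
E
cat > m.py <<'E'
from h import *
for n in('top','scene'):
    f=np.load('last_%s.npz'%n); im,d=f['im'],f['d']; P=cloud(n,d); hsv=cv2.cvtColor(im,cv2.COLOR_RGB2HSV); H,S,V=[hsv[...,i].astype(int) for i in range(3)]
    pale=(H>12)&(H<28)&(V>150)&(S<160); dark=V<90
    for nm,m,(x0,x1,y0,y1),z in (('lid',pale,(380,700,-320,-170),(3,25)),('bar',dark,(380,700,-320,-170),(30,70)),('box',pale,(380,750,-100,120),(35,80)),('peg',dark,(380,600,-100,0),(68,100)),('head',dark,(380,700,200,420),(50,90)),('handle',pale,(300,700,200,420),(20,70))):
        k=m&(P[...,0]>x0)&(P[...,0]<x1)&(P[...,1]>y0)&(P[...,1]<y1)&(P[...,2]>z[0])&(P[...,2]<z[1])&(d>0)
        k=cv2.morphologyEx(k.astype('u1'),cv2.MORPH_OPEN,np.ones((2,2)))
        q=P[k>0]
        if len(q)<4: print(n,nm,len(q)); continue
        zt=np.percentile(q[:,2],90); t=q[q[:,2]>zt-6]
        (c,w,a)=cv2.minAreaRect(np.float32(t[:,:2]))
        vu=np.argwhere(k>0).mean(0)[::-1]
        print(n,nm,len(q),'z',np.percentile(q[:,2],[10,50,90]).round(1),'rect',np.round(c,1),np.round(w,1),round(a,1),'mean',t.mean(0).round(1),'px',vu.round(1))
E
python3 m.py
```

```text
top lid 1119 z [ 3.9  8.6 13.3] rect [ 453.3 -204.6] [134.5 418.1] 56.0 mean [ 559.1 -274.9   23.3] px [404.9 259.2]
top bar 48 z [31.9 49.9 56.2] rect [ 561.5 -283.7] [48.7  3.7] 9.8 mean [ 560.3 -283.7   54.5] px [410.7 258.8]
top box 1539 z [36.3 62.7 67.9] rect [500.6 -18.5] [132.8 364.3] 87.1 mean [606.1 -23.1  76.1] px [310.2 247.3]
top peg 0
top head 281 z [52.6 70.3 75. ] rect [461.7 132.3] [434.7  44.9] 54.6 mean [573.9 291.2  80.8] px [188.8 249.3]
top handle 375 z [42.8 49.8 54.2] rect [396.2 163.5] [408.4 103.7] 53.9 mean [493.3 290.5  69.4] px [187.5 281.7]
scene lid 770 z [2.  6.  9.5] rect [1038.6  -85.2] [1147.8  116.2] 22.3 mean [ 581.9 -265.6   14. ] px [229.1 238.2]
scene bar 35 z [22.9 33.6 40.6] rect [ 579.8 -278.6] [ 9.5 32.7] 77.2 mean [ 589.2 -280.9   38.8] px [222.6 232. ]
scene box 1816 z [33.7 58.8 64.5] rect [1017.    37.9] [1090.   160.5] 7.3 mean [625.  -15.   70.5] px [319.9 250. ]
scene peg 0
scene head 270 z [53.5 68.7 72.1] rect [583.2 298.4] [40.6 39.2] 83.2 mean [583.4 297.8  70. ] px [449.  257.7]
scene handle 262 z [ 3.4 48.6 52.2] rect [991.9 253. ] [  28.2 1118.7] 84.6 mean [498.4 297.9  55.8] px [450.6 233.9]
```

```bash
cat > m.py <<'E'
from h import *
V_={}
for n in('top','scene'):
    f=np.load('last_%s.npz'%n); im,d=f['im'],f['d']; P=cloud(n,d); hsv=cv2.cvtColor(im,cv2.COLOR_RGB2HSV); H,S,V=[hsv[...,i].astype(int) for i in range(3)]
    pale=(H>12)&(H<28)&(V>150)&(S<160); dark=V<90
    for nm,m,(x0,x1,y0,y1),z,zp in (('lid',pale,(380,700,-370,-150),(1,25),7),('bar',dark,(380,700,-330,-170),(20,70),52),('box',pale,(380,750,-100,120),(30,80),63),('peg',V<110,(480,560,-100,-20),(55,110),86),('head',dark,(380,700,200,420),(60,90),70),('handle',pale,(300,700,200,420),(20,70),49)):
        k=m&(P[...,0]>x0)&(P[...,0]<x1)&(P[...,1]>y0)&(P[...,1]<y1)&(P[...,2]>z[0])&(P[...,2]<z[1])&(d>0)
        nn,L,st,ce=cv2.connectedComponentsWithStats(k.astype('u1'))
        if nn<2: print(n,nm,'none'); continue
        k=L==1+np.argmax(st[1:,4]); uv=np.argwhere(k)[:,::-1]
        q=onplane(n,uv,zp)[:,:2]
        (c,w,a)=cv2.minAreaRect(np.float32(q))
        V_[n,nm]=uv.mean(0)
        print(n,nm,k.sum(),'depth z',np.percentile(P[k][:,2],[10,50,90]).round(1),'rect@%d'%zp,np.round(c,1),np.round(w,1),round(a,1),'mean',q.mean(0).round(1),'px',uv.mean(0).round(1))
for nm in('lid','bar','box','peg','head','handle'):
    if ('top',nm) in V_ and ('scene',nm) in V_: p,e=tri(V_['top',nm],V_['scene',nm]); print('tri',nm,p.round(1),round(e,1))
E
python3 m.py
python3 - <<'E'
from h import *
a=np.load('last_top.npz')['im'][195:300,265:455]; a=cv2.resize(a,None,fx=4,fy=4,interpolation=cv2.INTER_CUBIC)
b=np.load('last_scene.npz')['im'][190:300,190:370]; b=cv2.resize(b,None,fx=4,fy=4,interpolation=cv2.INTER_CUBIC)
im=np.zeros((290*2,760,3),'u1'); save(np.vstack([cv2.resize(a,(530,293)),cv2.resize(b,(530,307))]),'crop.png')
E
```

```text
top lid 1643 depth z [ 4.   8.4 12.7] rect@7 [ 564.  -291.2] [132.2 111.3] 8.7 mean [ 562.8 -290.3] px [409.6 258.5]
top bar 74 depth z [26.5 41.5 53.5] rect@52 [ 557.8 -281.9] [59.7 21.4] 25.2 mean [ 555.4 -283. ] px [409.7 258.4]
top box 1566 depth z [45.5 63.4 68. ] rect@63 [583.7 -20.2] [136.1 203. ] 88.0 mean [584.6 -20.3] px [309.2 246.3]
top peg 30 depth z [79.7 84.1 88.5] rect@86 [531.9 -67.3] [15.4 12.7] 0.0 mean [531.3 -68.4] px [327.9 265.2]
top head 265 depth z [66.4 71.4 75.6] rect@70 [576.3 293.4] [47.5 44. ] 2.6 mean [576.2 293.5] px [187.5 248. ]
top handle 376 depth z [46.1 50.4 54.3] rect@49 [493.7 296.9] [ 21.5 120.2] 88.9 mean [494.2 296.6] px [186.5 280.7]
scene lid 1216 depth z [3.1 6.2 9.3] rect@7 [ 566.4 -288.6] [139.4 113. ] 7.5 mean [ 571.9 -286.1] px [222.9 235.8]
scene bar 75 depth z [22.  33.4 43.4] rect@52 [ 594.4 -275.9] [61.2 18.3] 9.1 mean [ 600.2 -273.2] px [222.  232.2]
scene box 1952 depth z [37.2 59.8 64.5] rect@63 [598.4 -17. ] [138.8 227.1] 87.9 mean [618.1 -14.9] px [318.9 249.5]
scene peg 8 depth z [65.4 73.5 84.4] rect@86 [550.3 -63.6] [10.8  2.5] 12.6 mean [550.3 -63.6] px [305.5 220.5]
scene head 228 depth z [64.6 69.4 72.6] rect@70 [585.5 295.2] [47.8 42.2] 1.4 mean [584.5 295.5] px [448.1 255.5]
scene handle 266 depth z [44.8 48.7 52.1] rect@49 [486.1 297.4] [ 23.  104.3] 89.2 mean [487.2 297.5] px [449.6 233.1]
tri lid [ 564.  -291.1   -2.8] 1.7
tri bar [ 562.4 -291.     9.5] 1.3
tri box [590.3 -20.6  29.1] 1.3
tri peg [533.7 -68.3  68.8] 1.1
tri head [577.5 295.8  62.2] 1.1
tri handle [493.3 296.2  54.5] 1.6
```

View pics/crop.png

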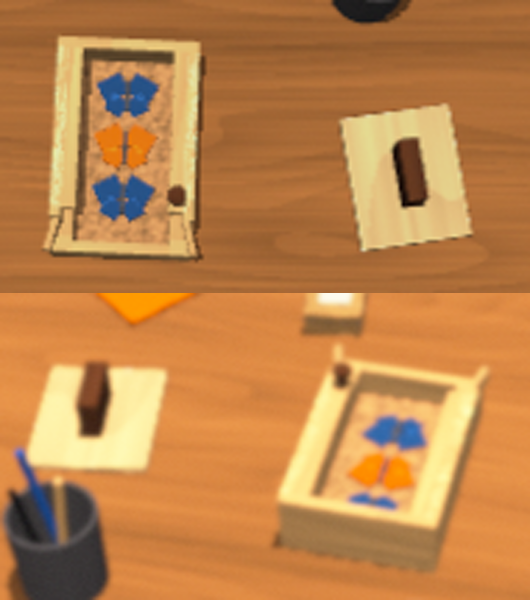

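The crop shows the pale lid with its dark bar and the box with the peg on its near right. Two views agree on three things: the lid at about (565,-290) with yaw 8.5°, the mallet head at about (578,295), and the box at about (584,-20) with yaw −2°. Next I move above the lid.

```bash
cat >> h.py <<'E'
def to(x,y,z,yaw):
    s=r.observe(); R=Ro.from_euler('xyz',s['ee_rot'],degrees=True); T=Ro.from_euler('xyz',[180,0,yaw],degrees=True)
    d=np.array([x,y,z])-s['tcp_pos']
    print('t',s['clock'],'tcp',np.round(s['tcp_pos'],1),np.round(s['ee_rot'],2),'open',round(s['opening']*92,1),'gf',s['grasp_force'],'F',np.round(s['contact_force'],1))
    print('shift now-axes',R.inv().apply(d).round(1),'in target axes',T.inv().apply(d).round(1),'turn',(R.inv()*T).as_rotvec(degrees=True).round(2))
E
python3 -c "
from h import *
to(565,-290,140,8.5)"
```

```text
t 0.1 tcp [ 256.3 -596.7  225.8] [-179.9    -0.     23.25] open 92.0 gf 0.0 F [ 0.7  0.1 -0.3]
shift now-axes [ 404.7 -159.7   86.1] in target axes [ 350.6 -257.7   85.8] turn [-1.000e-01  1.000e-02  1.475e+01]
```

```bash
python3 -m creep '[[1,0,0,0,0,0,7.4],[1,0,0,0,0,0,7.35],[1,44,-32,0,0,0,0],[1,44,-32,0,0,0,0],[1,44,-32,0,0,0,0],[1,44,-32,0,0,0,0],[1,44,-32,0,0,0,0],[1,44,-32,0,0,0,0],[1,43.5,-32,20,0,0,0],[1,43.5,-33,30,0,0,0],[1,0,0,36,0,0,0],[1,0,0,0,0,0,0]]'
python3 -c "
from h import *
to(565,-290,26,8.5)"
```

```text
clock: 1.6
tcp_pos: [563.2, -289.4, 137.2]
ee_rot: [-179.8, 0.4, 8.6]
contact_force: [-0.8, -0.8, -0.8]
opening: 1.002
grasp_force: 0.0
t 1.6 tcp [ 563.2 -289.4  137.2] [-179.75    0.36    8.59] open 92.2 gf 0.0 F [-0.8 -0.8 -0.8]
shift now-axes [  2.4   1.3 111.1] in target axes [  1.7   0.8 111.2] turn [-0.25  0.36  0.09]
```

```bash
python3 -m creep '[[1,1,1,35,0,0,0],[1,0,0,35,0,0,0],[1,0,0,25,0,0,0],[1,0,0,16,0,0,0],[1,0,0,0,0,0,0],[-0.2,0,0,0,0,0,0],[-0.5,0,0,0,0,0,0],[-1,0,0,0,0,0,0],[-1,0,0,0,0,0,0],[-1,0,0,0,0,0,0]]'
python3 -c "
from h import *
to(565,-290,126,8.5)"
```

```text
clock: 2.85
tcp_pos: [566.9, -292.0, 29.8]
ee_rot: [180.0, -0.0, 8.5]
contact_force: [-0.3, -0.8, -0.0]
opening: 0.507
grasp_force: 0.0
t 2.85 tcp [ 566.9 -292.    29.8] [180.    -0.     8.51] open 46.7 gf 0.0 F [-0.3 -0.8 -0. ]
shift now-axes [ -1.6  -2.2 -96.2] in target axes [ -1.6  -2.2 -96.2] turn [ 0.   -0.    0.01]
```

```bash
python3 -m creep '[[-0.3,-1,-2,4,0,0,0],[-1,0,0,0,0,0,0],[-1,0,0,0,0,0,0],[-1,0,0,0,0,0,0],[-1,0,0,0,0,0,0],[-1,0,0,0,0,0,0]]'
python3 - <<'E'
from h import *
to(565,-290,126,-2)
E
```

```text
clock: 3.6
tcp_pos: [565.6, -290.1, 25.7]
ee_rot: [-180.0, 0.0, 8.5]
contact_force: [0.2, 0.3, -2.0]
opening: 0.215
grasp_force: 30.0
t 3.6 tcp [ 565.6 -290.1   25.7] [-180.     0.     8.5] open 19.8 gf 29.99979168176651 F [ 0.2  0.3 -2. ]
shift now-axes [  -0.6   -0.2 -100.3] in target axes [-6.000e-01 -1.000e-01 -1.003e+02] turn [-0.   0.  10.5]
```

Bar gripped (19.8 mm wide, as expected). Now I refine the box pose from the earlier images by fitting its edges.

```bash
python3 - <<'E'
from h import *
c0=np.array([584.5,-20]);y0=np.radians(-2)
for n in('top','scene'):
    f=np.load('last_%s.npz'%n); im,d=f['im'],f['d']; P=cloud(n,d)
    hsv=cv2.cvtColor(im,cv2.COLOR_RGB2HSV).astype(int); H,S,V=hsv[...,0],hsv[...,1],hsv[...,2]
    pale=(H>12)&(H<28)&(V>150)&(S<160)
    for zp in (63,):
        v,u=np.mgrid[:480,:640]; Q=onplane(n,np.c_[u.ravel(),v.ravel()],zp)[:,:2]-c0
        B=(Q@np.array([[np.cos(y0),-np.sin(y0)],[np.sin(y0),np.cos(y0)]])).reshape(480,640,2)
        m=pale&(abs(B[...,0])<150)&(abs(B[...,1])<110)
        # top face only: upward lip faces are brighter; scan profiles of mask/brightness on a resampled grid
        K,D,e,R=cam(n)
        def samp(bx,by):
            w=np.c_[bx*np.cos(y0)-by*np.sin(y0)+c0[0],bx*np.sin(y0)+by*np.cos(y0)+c0[1],np.full(len(bx),zp)]
            p=(w-e)@R; uv=cv2.projectPoints(p,np.zeros(3),np.zeros(3),K,D)[0][:,0]
            return cv2.remap(im,np.float32(uv[:,:1]),np.float32(uv[:,1:]),cv2.INTER_LINEAR)[:,0].astype(float)
        def edges(fn,lo,hi,rising):
            t=np.arange(lo,hi,.5); g=fn(t)[:,2]-0*t; g=np.convolve(np.pad(g,4,'edge'),np.ones(9)/9,'valid'); dg=np.gradient(g)*(1 if rising else -1); return t[np.argmax(dg)]
        xs=np.arange(-50,86,4.)
        for nm,lo,hi,ri in(('outer -y',-85,-56,1),('inner -y',-54,-34,0),('inner +y',34,54,1),('outer +y',56,85,0)):
            xx=xs if nm!='inner -y' else xs[xs>-35]
            e_=np.array([edges(lambda t:samp(np.full(len(t),a),t),lo,hi,ri) for a in xx])
            k=abs(e_-np.median(e_))<3; p=np.polyfit(xx[k],e_[k],1); print(n,nm,'y at x=0',p[1].round(2),'slope deg',np.degrees(p[0]).round(2),k.sum())
        ys=np.arange(-55,56,4.)
        for nm,lo,hi,ri in(('far out',94,120,0),('far in',78,97,1)):
            yy=ys if nm=='far out' else ys[abs(ys)<36]
            e_=np.array([edges(lambda t:samp(t,np.full(len(t),a)),lo,hi,ri) for a in yy])
            k=abs(e_-np.median(e_))<3; p=np.polyfit(yy[k],e_[k],1); print(n,nm,'x at y=0',p[1].round(2),'slope deg',np.degrees(p[0]).round(2),k.sum())
E
```

```text
top outer -y y at x=0 -66.82 slope deg -0.18 34
top inner -y y at x=0 -43.7 slope deg 0.2 30
top inner +y y at x=0 42.62 slope deg 0.09 34
top outer +y y at x=0 66.21 slope deg 0.41 34
top far out x at y=0 100.52 slope deg -0.02 28
top far in x at y=0 90.04 slope deg 0.44 18
scene outer -y y at x=0 -65.95 slope deg -0.08 34
scene inner -y y at x=0 -41.08 slope deg 0.03 30
scene inner +y y at x=0 43.98 slope deg 0.23 29
scene outer +y y at x=0 68.45 slope deg -0.47 34
scene far out x at y=0 100.86 slope deg -0.08 28
scene far in x at y=0 80.08 slope deg 0.0 12
```

```bash
python3 -m creep '[[-1,0,0,-35,0,0,0],[-1,0,0,-35,0,0,0],[-1,0,0,-30,0,0,0],[-1,0,0,0,0,0,5.3],[-1,0,0,0,0,0,5.2],[-1,0,0,0,0,0,0]]'
python3 - <<'E'
from h import *
to(434,-15,125,-2)
E
```

```text
clock: 4.35
tcp_pos: [565.6, -290.1, 125.9]
ee_rot: [180.0, -0.0, -1.9]
contact_force: [0.2, 0.3, -1.8]
opening: 0.214
grasp_force: 30.0
t 4.35 tcp [ 565.6 -290.1  125.9] [179.98  -0.    -1.95] open 19.7 gf 30.000396966934204 F [ 0.2  0.3 -1.8]
shift now-axes [-140.9 -270.5    0.8] in target axes [-141.1 -270.4    0.9] turn [ 0.02 -0.    0.05]
```

```bash
python3 -m creep '[[-1,-20,-38,0,0,0,0],[-1,-20,-39,0,0,0,0],[-1,-20,-39,0,0,0,0],[-1,-20,-39,0,0,0,0],[-1,-20,-39,0,0,0,0],[-1,-20,-38,0,0,0,0],[-1,-20,-38,0,0,0,0],[-1,0,0,20,0,0,0],[-1,0,0,15,0,0,0],[-1,0,0,0,0,0,0],[-1,0,0,0,0,0,0]]'
python3 - <<'E'
from h import *
to(435.2,-14.7,90,-1.95)
for n in('top','scene'): im,d=grab(n); save(im,n+'1.png')
a=np.load('last_top.npz')['im'][190:350,230:400]; b=np.load('last_scene.npz')['im'][130:290,230:400]
save(np.hstack([cv2.resize(x,(400,376),interpolation=cv2.INTER_CUBIC) for x in(a,b)]),'c1.png')
E
```

```text
clock: 5.72
tcp_pos: [435.5, -15.8, 90.8]
ee_rot: [-180.0, -0.0, -2.0]
contact_force: [-0.3, 0.1, -2.0]
opening: 0.218
grasp_force: 30.0
t 5.725 tcp [435.5 -15.8  90.8] [-179.99   -0.     -2.03] open 20.1 gf 29.999831914901733 F [-0.3  0.1 -2. ]
shift now-axes [-0.3 -1.1  0.8] in target axes [-0.3 -1.1  0.8] turn [-0.01 -0.   -0.08]
```

View pics/c1.png

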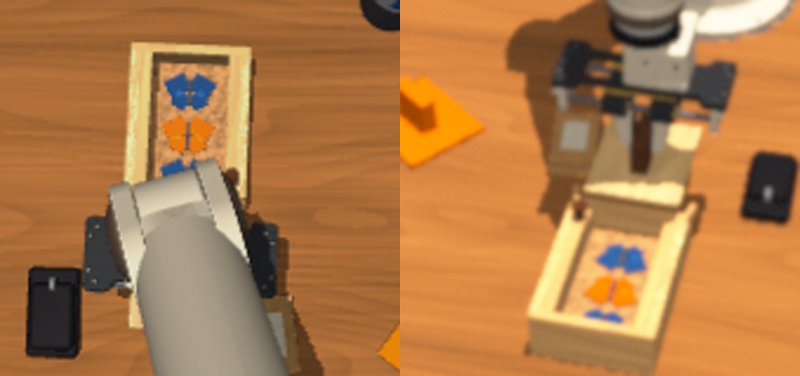

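The scene crop shows the held lid level in front of the mouth, its leading edge at roughly (585–690, 190–205); the arm hides it from the top camera. Next I measure the plate's side edges in the scene view.

```bash
cat > e.py <<'E'
from h import *
import sys
n,zp,x0,x1=sys.argv[1],float(sys.argv[2]),float(sys.argv[3]),float(sys.argv[4])
im=np.load('last_%s.npz'%n)['im']; c0=np.array([585.1,-19.8]);y0=np.radians(-1.95); K,D,e,R=cam(n)
def samp(bx,by):
    w=np.c_[bx*np.cos(y0)-by*np.sin(y0)+c0[0],bx*np.sin(y0)+by*np.cos(y0)+c0[1],np.full(len(bx),zp)]
    uv=cv2.projectPoints((w-e)@R,np.zeros(3),np.zeros(3),K,D)[0][:,0]
    return cv2.remap(im,np.float32(uv[:,:1]),np.float32(uv[:,1:]),cv2.INTER_LINEAR)[:,0].astype(float)
for a in np.arange(x0,x1,4):
    o=[]
    for lo,hi,s in((-70,-40,1),(40,70,-1)):
        t=np.arange(lo,hi,.5); g=samp(np.full(len(t),a),t)[:,2]; g=np.convolve(np.pad(g,4,'edge'),np.ones(9)/9,'valid'); dg=s*np.gradient(g); o+=[t[np.argmax(dg)],dg.max().round(1)]
    print('x',a,'edges',o,'mid',(o[0]+o[2])/2)
for b in (-45,-30,-20,20,30,45):
    t=np.arange(x1-12,x1+40,.5); g=samp(t,np.full(len(t),b))[:,2]; g=np.convolve(np.pad(g,4,'edge'),np.ones(9)/9,'valid'); dg=np.gradient(g); i=np.argmin(dg); print('y',b,'lead edge x',t[i],dg[i].round(1))
E
python3 e.py scene 72.1 -125 -84
```

```text
x -125.0 edges [np.float64(-54.5), np.float64(2.1), np.float64(54.5), np.float64(2.3)] mid 0.0
x -121.0 edges [np.float64(-53.5), np.float64(1.9), np.float64(55.0), np.float64(2.6)] mid 0.75
x -117.0 edges [np.float64(-52.0), np.float64(1.8), np.float64(54.0), np.float64(3.6)] mid 1.0
x -113.0 edges [np.float64(-53.5), np.float64(1.9), np.float64(54.0), np.float64(5.7)] mid 0.25
x -109.0 edges [np.float64(-52.5), np.float64(1.9), np.float64(55.0), np.float64(6.8)] mid 1.25
x -105.0 edges [np.float64(-54.0), np.float64(2.4), np.float64(56.0), np.float64(7.2)] mid 1.0
x -101.0 edges [np.float64(-53.5), np.float64(2.8), np.float64(56.5), np.float64(7.6)] mid 1.5
x -97.0 edges [np.float64(-53.0), np.float64(3.5), np.float64(56.0), np.float64(7.8)] mid 1.5
x -93.0 edges [np.float64(-54.0), np.float64(4.6), np.float64(56.0), np.float64(7.8)] mid 1.0
x -89.0 edges [np.float64(-53.5), np.float64(5.1), np.float64(56.0), np.float64(6.7)] mid 1.25
x -85.0 edges [np.float64(-53.0), np.float64(4.2), np.float64(56.5), np.float64(4.9)] mid 1.75
y -45 lead edge x -82.0 -4.7
y -30 lead edge x -83.0 -4.8
y -20 lead edge x -83.5 -5.0
y 20 lead edge x -84.5 -4.9
y 30 lead edge x -83.5 -5.1
y 45 lead edge x -84.0 -4.8
```

In the scene view the lid's middle (y ≈ +1.2) matches the box's middle in the same view (+1.3), and its leading edge is at box x ≈ −84, over the bare ledges. Lower and start sliding.

```bash
python3 -m creep '[[-1,2,0,10,0,0,0],[-1,0,0,9,0,0,0],[-1,0,0,0,0,0,0],[-1,8,0,0,0,0,0],[-1,8,0,0,0,0,0],[-1,8,0,0,0,0,0],[-1,8,0,0,0,0,0],[-1,8,0,0,0,0,0],[-1,0,0,0,0,0,0]]'
python3 - <<'E'
from h import *
to(610.1,-20.7,71,-1.95)
E
```

```text
clock: 6.95
tcp_pos: [477.9, -16.8, 71.8]
ee_rot: [-180.0, -0.0, -2.0]
contact_force: [0.3, -0.4, -1.7]
opening: 0.218
grasp_force: 30.0
t 6.95 tcp [477.9 -16.8  71.8] [-1.7998e+02 -4.0000e-02 -2.0000e+00] open 20.0 gf 29.999788999557495 F [ 0.3 -0.4 -1.7]
shift now-axes [132.2  -0.7   0.9] in target axes [132.2  -0.6   0.8] turn [-0.02 -0.04 -0.05]
```

```bash
python3 -m creep '[[-1,12,0,0,0,0,0],[-1,12,0,0,0,0,0],[-1,12,0,0,0,0,0],[-1,12,0,0,0,0,0],[-1,12,0,0,0,0,0],[-1,12,0,0,0,0,0],[-1,12,0,0,0,0,0],[-1,12,0,0,0,0,0],[-1,12,0,0.5,0,0,0],[-1,12,0,0,0,0,0],[-1,0,0,0,0,0,0]]'
python3 - <<'E'
from h import *
to(610.1,-20.7,70,-1.95)
E
```

```text
clock: 8.32
tcp_pos: [598.1, -21.0, 71.2]
ee_rot: [-180.0, -0.0, -2.0]
contact_force: [-0.6, 0.7, -1.9]
opening: 0.216
grasp_force: 30.0
t 8.325 tcp [598.1 -21.   71.2] [-1.7998e+02 -5.0000e-02 -2.0100e+00] open 19.8 gf 29.999789893627167 F [-0.6  0.7 -1.9]
shift now-axes [12.  -0.8  1.3] in target axes [12.  -0.7  1.2] turn [-0.02 -0.05 -0.06]
```

Push slowly to contact with the far wall.

```bash
python3 -m creep '[[-1,4,0,0.5,0,0,0],[-1,4,0,0.5,0,0,0],[-1,2,0,0,0,0,0],[-1,1,0,0,0,0,0],[-1,1,0,0,0,0,0],[-1,1,0,0,0,0,0]]'
python3 - <<'E'
from h import *
to(610.1,-20.7,70,-1.95)
E
```

```text
clock: 9.07
tcp_pos: [610.0, -21.5, 70.3]
ee_rot: [180.0, 0.0, -2.0]
contact_force: [0.4, 0.3, -1.2]
opening: 0.212
grasp_force: 30.0
t 9.075 tcp [610.  -21.5  70.3] [180.   0.  -2.] open 19.5 gf 29.999689757823944 F [ 0.4  0.3 -1.2]
shift now-axes [ 0.1 -0.8  0.3] in target axes [ 0.1 -0.8  0.3] turn [ 0.    0.   -0.05]
```

```bash
python3 -m creep '[[-1,1,0,0,0,0,0],[-1,1,0,0,0,0,0],[-1,1,0,0,0,0,0],[-1,1,0,0,0,0,0]]'
```

```text
clock: 9.57
tcp_pos: [610.9, -21.6, 69.7]
ee_rot: [180.0, 0.4, -2.0]
contact_force: [-10.3, 1.1, 7.1]
opening: 0.218
grasp_force: 30.0
```

Contact with the end wall at 10 N, so the lid is home. I relax the push, release and rise.

```bash
python3 -m creep '[[-1,-2,0,0,0,0,0],[-1,0,0,0,0,0,0],[-0.5,0,0,0,0,0,0],[-0.1,0,0,0,0,0,0],[0,0,0,0,0,0,0],[0,0,0,0,0,0,0]]'
```

```text
clock: 10.32
tcp_pos: [612.4, -21.6, 70.5]
ee_rot: [180.0, -0.0, -2.0]
contact_force: [0.2, -0.6, -0.1]
opening: 0.487
grasp_force: 0.0
```

```bash
python3 -m creep '[[0,0,0,-15,0,0,0],[0,0,0,-35,0,0,0],[0,0,0,-40,0,0,0],[0.5,0,0,-30,0,0,0],[1,0,-60,0,0,0,0],[1,0,-60,0,0,0,0],[1,0,-60,0,0,0,0],[1,0,-60,0,0,0,0],[1,0,-60,0,0,0,0],[1,0,0,0,0,0,0],[1,0,0,0,0,0,0]]'
python3 - <<'E'
from h import *
to(578,295,130,-1)
for n in('top','scene'): im,d=grab(n)
a=np.load('last_top.npz')['im'][190:350,150:400]; b=np.load('last_scene.npz')['im'][170:330,230:480]
save(np.vstack([cv2.resize(x,(468,300),interpolation=cv2.INTER_CUBIC) for x in(a,b)]),'c2.png')
E
python3 m.py | grep -E 'bar|peg|head|handle'; python3 e.py scene 51 -36 -20
```

```text
clock: 11.7
tcp_pos: [622.5, 278.2, 190.8]
ee_rot: [180.0, -0.0, -1.9]
contact_force: [0.4, -0.2, -0.2]
opening: 1.005
grasp_force: 0.0
t 11.7 tcp [622.5 278.2 190.8] [ 1.7997e+02 -4.0000e-02 -1.9400e+00] open 92.4 gf 0.0 F [ 0.4 -0.2 -0.2]
shift now-axes [-45.1 -15.3  60.8] in target axes [-44.8 -16.   60.8] turn [ 0.03 -0.04 -0.94]
top bar none
top peg 33 depth z [80.4 85.8 90.5] rect@86 [531.9 -67.3] [15.4 12.7] 0.1 mean [531.6 -67.9] px [327.8 265.1]
top head none
top handle 133 depth z [45.6 50.3 54.1] rect@49 [460.9 297.8] [54.8 18.1] 2.7 mean [455.8 298.1] px [185.3 295.5]
scene bar none
scene peg 8 depth z [65.3 75.7 80.3] rect@86 [550.3 -63.6] [10.8  2.5] 12.6 mean [550.3 -63.6] px [305.5 220.5]
scene head 224 depth z [65.2 69.4 73.2] rect@70 [585.5 295.2] [47.8 42.2] 1.4 mean [584.4 295.4] px [448.1 255.5]
scene handle 263 depth z [44.9 48.8 51.6] rect@49 [485.8 297.4] [ 22.8 103.8] 89.1 mean [486.7 297.5] px [449.6 233. ]
tri peg [534.1 -68.   69.2] 0.7
tri handle [458.6 302.4  21. ] 4.0
x -36.0 edges [np.float64(-68.0), np.float64(4.9), np.float64(66.5), np.float64(6.6)] mid -0.75
x -32.0 edges [np.float64(-68.0), np.float64(5.4), np.float64(66.0), np.float64(6.6)] mid -1.0
x -28.0 edges [np.float64(-67.5), np.float64(5.5), np.float64(66.5), np.float64(6.2)] mid -0.5
x -24.0 edges [np.float64(-68.0), np.float64(5.2), np.float64(65.5), np.float64(6.1)] mid -1.25
y -45 lead edge x 3.5 -0.4
y -30 lead edge x -19.5 -0.3
y -20 lead edge x -27.0 -0.6
y 20 lead edge x -18.5 -0.3
y 30 lead edge x 17.5 -0.2
y 45 lead edge x -14.0 -0.1
```

View pics/c2.png

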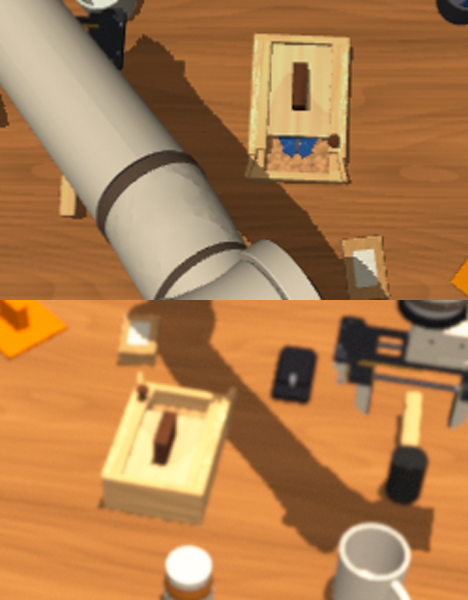

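The lid is in the box with the bar centred and its trailing edge behind the peg; the peg is still up (about 86 mm); the mallet stands untouched at scene crop (405,475). Check the trailing edge, then go to the mallet.

```bash
cat > te.py <<'E'
import sys; sys.argv=['','top','51','0','0']
exec(open('e.py').read().split('for a in')[0])
for b in (-30,-20,20,30):
    t=np.arange(-60,-25,.5); g=samp(t,np.full(len(t),b))[:,2]; g=np.convolve(np.pad(g,4,'edge'),np.ones(9)/9,'valid'); dg=np.gradient(g); print('y',b,'trail x',t[np.argmax(dg)],dg.max().round(1))
E
python3 te.py
python3 -m creep '[[1,-22,-8,10,0,0,0],[1,-23,-8,20,0,0,0],[1,0,0,30,0,0,0],[1,0,0,30,0,0,0],[1,0,0,0,0,0,0],[1,0,0,0,0,0,0]]'
python3 - <<'E'
from h import *
to(578,295,30,-1.9)
im,d=grab('scene'); save(cv2.resize(im[190:310,370:530],(640,480),interpolation=cv2.INTER_CUBIC),'c3.png')
E
```

```text
y -30 trail x -41.0 6.6
y -20 trail x -39.5 4.6
y 20 trail x -40.5 6.3
y 30 trail x -41.5 9.9
clock: 12.55
tcp_pos: [579.2, 295.1, 101.5]
ee_rot: [-180.0, -0.1, -2.1]
contact_force: [-0.1, -0.2, 0.1]
opening: 0.998
grasp_force: 0.0
t 12.55 tcp [579.2 295.1 101.5] [-1.7997e+02 -8.0000e-02 -2.1000e+00] open 91.8 gf 0.0 F [-0.1 -0.2  0.1]
shift now-axes [-1.3  0.1 71.5] in target axes [-1.2  0.1 71.5] turn [-0.03 -0.08 -0.2 ]
```

View pics/c3.png

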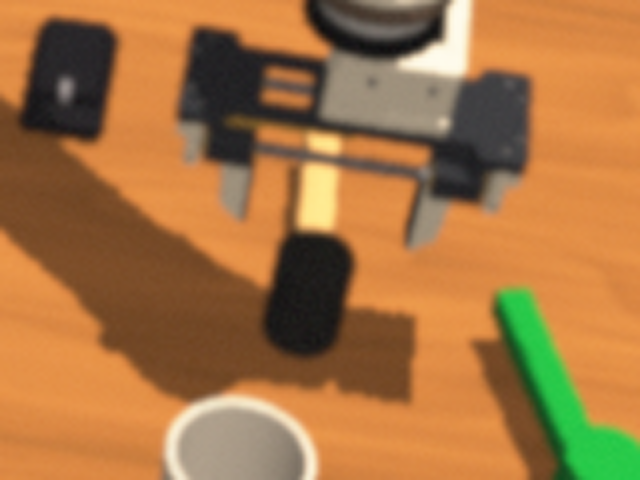

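The open fingers straddle the mallet head (head top around (312,265) in this crop, tips at (235,215) and (425,245)). Trailing edge measured at −40.6, so the lid is home. Descend and grip the head.

```bash
python3 -m creep '[[1,-1,0,30,0,0,0],[1,0,0,25,0,0,0],[1,0,0,16,0,0,0],[1,0,0,0,0,0,0],[0.4,0,0,0,0,0,0],[0,0,0,0,0,0,0],[-0.5,0,0,0,0,0,0],[-1,0,0,0,0,0,0],[-1,0,0,0,0,0,0],[-1,0,0,0,0,0,0]]'
```

```text
clock: 13.85
tcp_pos: [577.2, 295.4, 29.4]
ee_rot: [180.0, -0.0, -2.0]
contact_force: [0.2, -2.2, 2.0]
opening: 0.515
grasp_force: 30.0
```

```bash
python3 -m creep '[[-1,0,0,-20,0,0,0],[-1,0,0,-40,0,0,0],[-1,0,0,-40,0,0,0],[-1,0,0,-30,0,0,0],[-1,-6,58,0,0,0,0],[-1,-6,60,0,0,0,0],[-1,-5,60,0,0,0,0],[-1,-5,60,0,0,0,0],[-1,-5,60,0,0,0,0],[-1,-4,60,0,0,0,0],[-1,0,0,0,0,0,0],[-1,0,0,0,0,0,0]]'
python3 - <<'E'
from h import *
to(533,-68,125,-1.9)
E
```

```text
clock: 15.35
tcp_pos: [533.6, -60.6, 160.0]
ee_rot: [-180.0, -0.0, -2.0]
contact_force: [-0.2, 1.6, -3.3]
opening: 0.517
grasp_force: 30.0
t 15.35 tcp [533.6 -60.6 160. ] [-1.7997e+02 -5.0000e-02 -2.0400e+00] open 47.6 gf 29.999812245368958 F [-0.2  1.6 -3.3]
shift now-axes [-0.4  7.4 35. ] in target axes [-0.4  7.4 35. ] turn [-0.03 -0.05 -0.14]
```

```bash
python3 -m creep '[[-1,0,7.4,10,0,0,0],[-1,0,0,20,0,0,0],[-1,0,0,8,0,0,0],[-1,0,0,0,0,0,0],[-1,0,0,0,0,0,0]]'
python3 - <<'E'
from h import *
im,d=grab('scene'); save(cv2.resize(im[150:300,230:430],(800,600),interpolation=cv2.INTER_CUBIC),'c4.png')
E
```

```text
clock: 15.98
tcp_pos: [533.8, -67.8, 121.6]
ee_rot: [-180.0, -0.0, -1.9]
contact_force: [-0.3, -0.8, -4.2]
opening: 0.519
grasp_force: 30.0
```

View pics/c4.png

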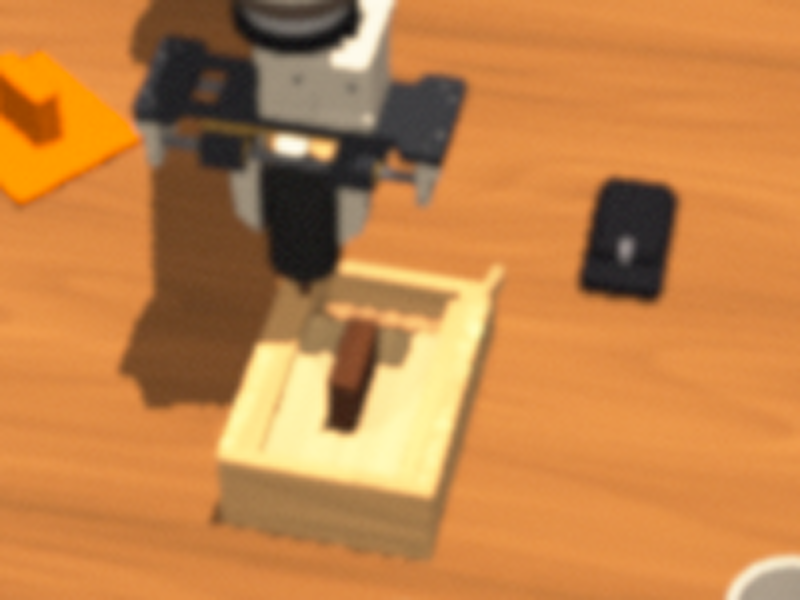

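The mallet head hangs squarely over the peg, whose tip shows at (303,287) below it; the fingers are clear. Drive down.

```bash
python3 -m creep '[[-1,0,0,4,0,0,0],[-1,0,0,3,0,0,0],[-1,0,0,3,0,0,0],[-1,0,0,3,0,0,0],[-1,0,0,3,0,0,0],[-1,0,0,2,0,0,0]]'
```

```text
clock: 16.77
tcp_pos: [533.5, -68.4, 103.3]
ee_rot: [180.0, -0.0, -2.0]
contact_force: [-1.4, 0.0, 4.4]
opening: 0.516
grasp_force: 30.0
```

```bash
python3 -m creep '[[-1,0,0,2,0,0,0],[-1,0,0,1,0,0,0],[-1,0,0,1,0,0,0],[-1,0,0,0,0,0,0]]'
```

```text
clock: 17.27
tcp_pos: [534.5, -68.4, 101.9]
ee_rot: [179.9, -0.1, -2.0]
contact_force: [-8.2, 0.3, 27.1]
opening: 0.519
grasp_force: 30.0
```

Bottomed out at 27 N. Lift, move away and check the peg.

```bash
python3 -m creep '[[-1,0,0,-10,0,0,0],[-1,0,0,-30,0,0,0],[-1,0,0,-20,0,0,0],[-1,5,-60,0,0,0,0],[-1,6,-60,0,0,0,0],[-1,6,-60,0,0,0,0],[-1,6,-60,0,0,0,0],[-1,6,-60,0,0,0,0],[-1,6,-60,0,0,0,0],[-1,0,0,0,0,0,0],[-1,0,0,0,0,0,0]]'
python3 - <<'E'
from h import *
to(578,295,32,-1.9)
for n in('top','scene'): grab(n)
a=np.load('last_top.npz')['im'][200:300,270:350]; b=np.load('last_scene.npz')['im'][190:290,270:370]
save(np.hstack([cv2.resize(a,(320,400),interpolation=cv2.INTER_CUBIC),cv2.resize(b,(400,400),interpolation=cv2.INTER_CUBIC)]),'c5.png')
E
python3 m.py|grep peg; python3 te.py
```

```text
clock: 18.65
tcp_pos: [580.1, 290.0, 157.7]
ee_rot: [179.9, 0.1, -1.9]
contact_force: [-0.4, -0.5, -3.7]
opening: 0.52
grasp_force: 30.0
t 18.65 tcp [580.1 290.  157.7] [ 1.7993e+02  1.1000e-01 -1.9300e+00] open 47.8 gf 29.999340176582336 F [-0.4 -0.5 -3.7]
shift now-axes [ -2.   -5.  125.7] in target axes [ -2.3  -4.9 125.7] turn [ 0.07  0.11 -0.03]
top peg 30 depth z [71.2 75.1 79.6] rect@86 [530.6 -67.3] [12.8 12.7] 0.3 mean [530.7 -67.3] px [327.5 265.5]
scene peg none
y -30 trail x -41.0 6.6
y -20 trail x -39.5 4.5
y 20 trail x -40.5 6.2
y 30 trail x -41.5 9.9
```

View pics/c5.png

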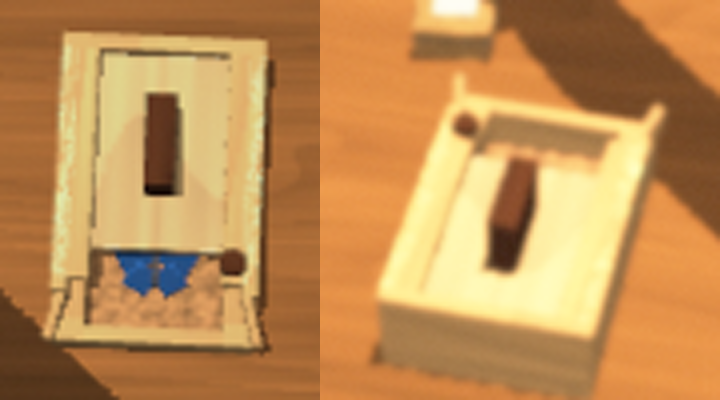

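The peg head now sits low on the lip in both views and the lid hasn't moved. I average depth over several frames to confirm the peg's height, relative to the lip top (63 mm).

```bash
python3 - <<'E'
from h import *
D=[imaging.get_image('top') for _ in range(12)]
d=np.mean([x[1] for x in D],0); P=cloud('top',d); V=D[0][0].max(2)
k=np.zeros_like(V,bool); k[255:275,318:340]=V[255:275,318:340]<110; k=cv2.erode(k.astype('u1'),np.ones((3,3)))>0
X=P.reshape(-1,3)-[585.1,-20.2,0]; a=np.radians(-1.95); b=np.c_[X[:,0]*np.cos(a)+X[:,1]*np.sin(a),-X[:,0]*np.sin(a)+X[:,1]*np.cos(a),X[:,2]]
l=(b[:,0]>-20)&(b[:,0]<80)&(abs(abs(b[:,1])-53)<5)&(b[:,2]>55)
print('peg z',P[k][:,2].round(1),np.median(P[k][:,2]),'lip',np.median(b[l,2]),l.sum())
E
```

```text
peg z [ 73.8  74.8  75.8  74.2 195.3  75.6  75.8  74.6  74.7  75.8  73.4  75.3] 75.07188022309128 lip 64.73051410780545 291
```

The peg is 10.3 mm above the lip (10.0 means fully down), so it is driven. Put the mallet back at its own place.

```bash
python3 -m creep '[[-1,-2,-5,35,0,0,0],[-1,0,0,40,0,0,0],[-1,0,0,30,0,0,0],[-1,0,0,16,0,0,0],[-1,0,0,3,0,0,0],[-1,0,0,2,0,0,0],[-1,0,0,1,0,0,0],[-1,0,0,0,0,0,0]]'
```

```text
clock: 20.35
tcp_pos: [579.6, 295.6, 33.1]
ee_rot: [-180.0, -0.1, -2.0]
contact_force: [-0.2, 0.1, -3.2]
opening: 0.51
grasp_force: 30.0
```

```bash
python3 -m creep '[[-1,0,0,1.5,0,0,0],[-1,0,0,1,0,0,0],[-1,0,0,1,0,0,0],[-1,0,0,0.5,0,0,0],[-1,0,0,0,0,0,0]]'
```

```text
clock: 20.98
tcp_pos: [579.1, 295.3, 29.3]
ee_rot: [180.0, -0.0, -2.0]
contact_force: [-3.4, -2.7, 5.5]
opening: 0.519
grasp_force: 30.0
```

Now in contact with the desk. Release and retreat upward.

```bash
python3 -m creep '[[-0.3,0,0,0,0,0,0],[0.3,0,0,0,0,0,0],[0.8,0,0,0,0,0,0],[0.8,0,0,0,0,0,0],[0.8,0,0,-20,0,0,0],[0.8,0,0,-40,0,0,0],[0.8,0,0,-50,0,0,0],[0.8,0,0,-50,0,0,0],[0.8,0,0,0,0,0,0],[0.8,0,0,0,0,0,0],[0.8,0,0,0,0,0,0]]'
python3 - <<'E'
from h import *
im,d=grab('scene'); save(im,'end.png')
E
```

```text
clock: 22.35
tcp_pos: [578.2, 294.6, 187.0]
ee_rot: [179.9, 0.1, -2.0]
contact_force: [0.8, -0.4, 0.7]
opening: 0.899
grasp_force: 0.0
```

View pics/end.png

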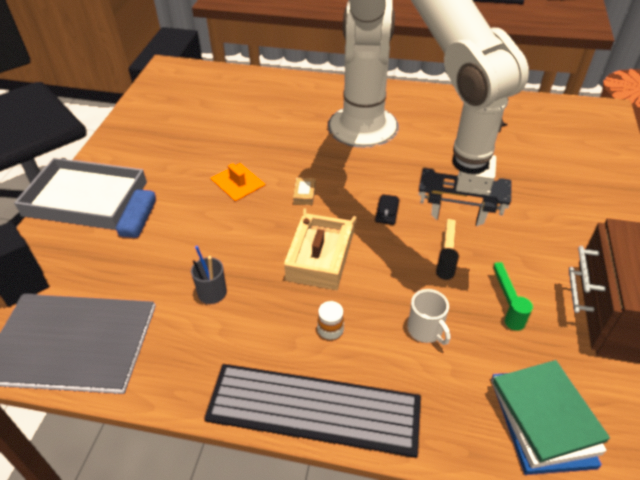

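The mallet stands at (447,262), the lid is home in the box at (320,250), the peg is down at (306,221), and the bystanders have not moved.

```bash
python3 -c "
from station import r
print(r.finish_job())"
```

```text
the job is handed in; nothing more can be done
None
```

I handed the job in at about 22 s: the lid is home under the lips, the mallet drove the peg down to within measuring error of its stop, the mallet is back on the desk clear of the box, and nothing else looks moved; no verdict came back.

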